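# Fetch the neck rest from the tool chest and lock it on the work board

## Task

Set up the neck rest for the next guitar: ease the top drawer of the small tool chest all the way out to its stop without dragging the chest along the bench, and take out the neck rest. Drop its two keyholes over the two screw heads on the work board and slide it until the screws sit home at the closed ends of the slots, flat on the board. Leave the drawer out at its stop with the wooden caul still in it, and leave everything else on the bench where it is.

Things in the scene. Friction and masses are not known exactly. Their poses are not given: they have to be found in the camera images.
- chest: Small wooden tool chest, 260 deep (x) x 300 wide (y) x 186 mm high, standing loose on four rubber feet; origin under the middle of its front face, x points from its front to its back, so the drawer comes out along -x. With its contents about 5 kg: a pull of 25 to 35 N drags it along the bench.
- drawer (a joint): Travel of the chest's deep top drawer, m: 0 shut, growing as it comes out along the chest's -x. It runs stiffly (about 3 to 4 N). It has a hard stop, more than half of the chest's depth out; where exactly must be felt.
- drawer_handle (a point): Middle of the drawer's brass bar handle: a round bar 11 mm thick, 120 mm long along the chest's y, its axis 40 mm in front of the drawer front and 30 mm below the top of the chest. Free from above. Axes as the chest's.
- drawer_floor (a point): Centre of the drawer's inner floor; inside the drawer is 215 (x) x 258 (y) x 68 mm deep, walls 6 mm, front 15 mm; the front stands 10 mm higher than the sides. Axes as the chest's.
- rest: Neck rest: aluminium base plate 68 (x) x 160 (y) x 6 mm with a dark wood saddle block on its middle, 32 (x) x 72 (y) mm, U-shaped on top: 43 mm high in the middle, two horns to 64 mm (heights from the underside). Grip the block across its 32 mm, along x. Origin at the centre of the underside, z up. 0.3 to 0.6 kg. It starts in the front part of the drawer, roughly square to it, block up.
- rest_slot_left (a point): Where a screw's axis stands when home in the keyhole at +y: x = -14, y = +60 mm from the rest's origin, on the underside. Each keyhole has a round end 19 mm across centred at x = +14 mm; from it a slot 10 mm wide runs in -x to its closed end at x = -18 mm. So the rest goes on with the heads in the round ends and is slid 28 mm along its own +x. Axes as the rest's.
- rest_slot_right (a point): The same in the keyhole at y = -60 mm.
- rest_lock (a point): Midway between these two points. Axes as the rest's.
- board: Plywood work board fixed to the bench, 130 (x) x 240 (y) x 18 mm; origin at the centre of its underside. Two round-headed screws stand in it at y = +60 and -60 mm, x = 0: shank 8 mm thick, head 15 mm across, underside of the head 8.5 mm and its top 13 mm above the board.
- screw_left (a point): Foot of the screw at the board's +y, on the board's top face. Axes as the board's.
- screw_right (a point): Foot of the screw at the board's -y, on the board's top face. Axes as the board's.
- board_mid (a point): Midway between the two screws on the board's top face. Axes as the board's.
- caul: Clamping caul, a plain wooden bar with a cork face, 90 (x) x 28 (y) x 30 mm, lying along the drawer's -y side wall; origin under its centre.
- plane: Hand plane, steel with dark wooden handles, 200 mm long (x), 52 wide, 85 high; origin under its centre.
- tuner: Grey electronic tuner, 70 x 130 (y) x 37 mm; origin under its centre.
- sander: Cork sanding block, 60 x 110 (y) x 36 mm; origin under its centre.
- glue: White glue bottle with a yellow cap, 54 mm across, 150 high; origin under its centre.
- clamp: Wooden cam clamp lying flat: steel bar 200 mm long (x) with two wooden jaws 120 mm long, 20 high; origin under the bar.
- chisel: Chisel lying flat, 200 mm long (x), 24 high; origin under its middle.

How it is judged:
By the outcome, as a careful person would: the job done as asked, in the order asked, and still so for the second after the job is handed in, with the robot touching nothing.
It also fails if it takes over 61 s, if anything falls off the work surface, if the arm or the gripper's body presses on something with over 40 N, if the wrist force passes 120 N, or if a joint passes its speed limit or range.

## Robot

A 7-joint arm with a two-finger parallel gripper is mounted at the origin on the work surface. World frame = base frame: x ahead of the robot, y to its left, z up, the work surface at z = 0. Lengths are in m, angles in rad, forces in N, time in s.
With the tool pointing down it reaches from about 0.4 to 0.9 m from the base axis. Payload 5.5 kg.
Tool frame: the origin (TCP) lies on the centre line of the jaws, within the pads' length; the fingertips stand 19 mm ahead of it and the grasp point (between the pads) is the TCP; z points along the fingers, x is the direction in which the jaws open and shut, and the axes are right-handed (so a half turn about z gives the same grasp; the last joint's range is limited). The gripper opens to 92 mm and grips with 3 to 60 N. Pads are 19 mm wide; open, the fingers measure 130 mm over their backs; the gripper's body (75 mm by 190 mm) begins 47 mm behind the grasp point.
Start: joints at [-1.003, 0.501, -0.427, 1.55, 0.221, 1.138, -0.21], TCP at [0.195, 0.62, 0.246] pointing down, gripper open.
Joint ranges: [-2.88, 2.88], [-0.31, 2.03], [-1.54, 1.56], [0.2, 2.42], [-1.41, 4.55], [0.19, 2.02], [-2.57, 2.57]. Speed limits (rad/s): [2.57, 2.57, 3.14, 3.14, 3.14, 3.14, 3.14].

## Interface

Orientations are given as a rotation vector (axis times angle).
In Python, from plant import robot gives the robot as it stands. Calls block until the motion is done:
- robot.movep(position, orientation): joint-space move of the TCP to a pose.
- robot.servo_line(position, frame=None, vel=0.15): straight line of the TCP; frame=None keeps the orientation; vel is the mean speed in m/s.
- robot.set_joints(angles): joint-space move.
- robot.grip(opening, effort=None): finger opening in m; effort is the grip in N (None keeps the last); returns when the fingers have stopped.
- robot.dwell(seconds).
- robot.inverse_kinematics(position, orientation): joint angles nearest the present ones, or None.
- robot.read_state(): the state.
- robot.capture(name): name is "scene" or "top" or "wrist"; returns a dict with "pixels" (384x512x3 uint8, red, green, blue), "fx", "fy", "cx", "cy" (pixels), "distortion" ([k1, k2, p1, p2, k3] as OpenCV has them; the pictures are not rectified), "pose" (4x4, takes a point from camera to world coordinates). Camera axes: x right, y down, z forward; pixel columns grow to the right and rows downward; lengths in m; the calibration is good to about 2 mm. A picture is of the moment at which its call begins. There is no depth.
A pose or a line that the arm cannot do raises robot.PlanningError and nothing moves.
- robot.job_done(): hands the job in, once; it reports no verdict.
The state is a dict: "clock": time; "joint_positions": joint angles; "dq": joint speeds; "effort": joint torques, N m; "tool_pos": TCP position; "tcp_rot": TCP orientation; "ft_force": force on the tool from outside, world axes, zero at the start; "torque": the same for the moment, N m; "finger_gap": finger opening in m.
Only numpy, scipy, OpenCV 4.12 (cv2) and the standard library are available. Lean on these libraries where they do the work, as an engineer would, in place of code of your own. Each camera call takes 0.05 s, during which the arm holds its last target.

## Working session

There is one attempt and no reset: what is moved stays moved. The work goes in short steps, each a Python script; the robot and the scene stay as the last script left them, time stands still between calls to the robot, and variables do not carry over. Pictures are saved under pics/ and viewed, and the job is handed in when it is done.

```bash
ls; mkdir -p pics; python3 - <<'E'
from plant import robot
import cv2
for n in("scene","top","wrist"):
    c=robot.capture(n); cv2.imwrite(f"pics/{n}0.png",c["pixels"][:,:,::-1])
    print(n,c["fx"],c["fy"],c["cx"],c["cy"],c["distortion"]);print(c["pose"])
print(robot.read_state())
E
```

```text
pics
scene 403.046203756971 403.046203756971 243.72055501158823 192.27030965810613 [-0.13506432  0.          0.          0.          0.        ]
[[ 0.52860901  0.70911424 -0.46661494  1.21705281]
 [ 0.84874466 -0.4507918   0.27644034 -0.42255326]
 [-0.01431841 -0.54216579 -0.84014953  1.29269585]
 [ 0.          0.          0.          1.        ]]
top 381.39918031626144 381.39918031626144 255.07536524651312 194.28934662363653 [-0.12236878  0.          0.          0.          0.        ]
[[ 0.01210823 -0.9952989   0.09609104  0.42829693]
 [-0.99965276 -0.01429814 -0.02213424 -0.04049196]
 [ 0.0234041  -0.09578967 -0.99512642  1.57845065]
 [ 0.          0.          0.          1.        ]]
wrist 340.02465078727033 340.02465078727033 263.2408228557718 190.77897841377745 [-0.08130777  0.          0.          0.          0.        ]
[[ 0.30055711  0.9136411   0.27372499  0.12073112]
 [ 0.95376276 -0.28748458 -0.08768819  0.64285037]
 [-0.00142382  0.28742401 -0.95780239  0.38296334]
 [ 0.          0.          0.          1.        ]]
{'clock': 0.15, 'joint_positions': array([-1.00278643,  0.50164129, -0.4268122 ,  1.55121447,  0.22083427,
        1.13832008, -0.21028581]), 'dq': array([-0.00092382, -0.00231495, -0.00104837, -0.00280929,  0.00010145,
       -0.00232428,  0.00011707]), 'effort': array([-6.29814327e-03, -5.67114937e+01, -5.82479864e+00, -2.79460269e+01,
       -6.86639571e-02,  2.66315712e-02,  9.01515432e-05]), 'tool_pos': array([0.19496829, 0.6195236 , 0.24490771]), 'tcp_rot': array([ 2.53217039e+00,  1.85798377e+00, -1.94908771e-03]), 'ft_force': array([-0.19171959, -0.26877119,  0.24978315]), 'torque': array([-0.03297961,  0.07941695, -0.00965825]), 'finger_gap': 0.09178077855907427}
```

View pics/scene0.png

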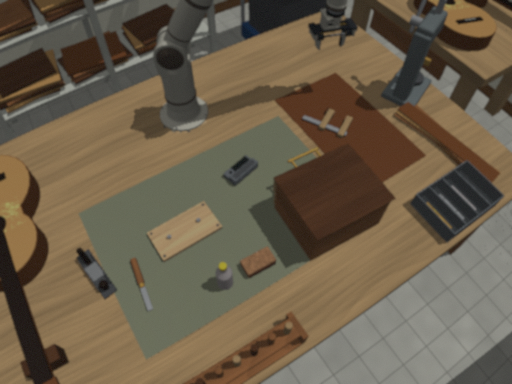

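View pics/top0.png

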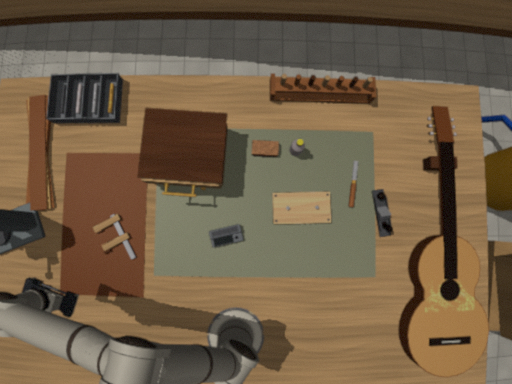

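View pics/wrist0.png

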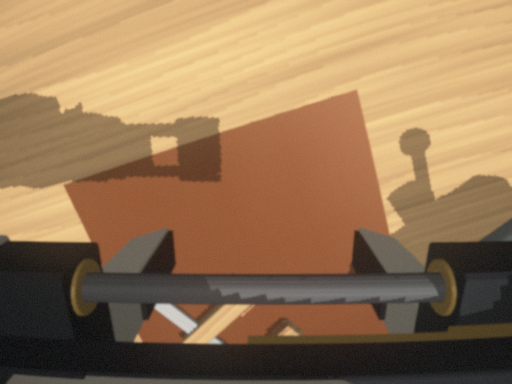

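The top view shows the chest at about (183,147) with its handle at (180,192), facing the robot. The board is at about (301,207), and the tuner at (227,235) sits near the drawer's path. I'll zoom in for pixel picks.

```bash
python3 - <<'E'
import cv2
t=cv2.imread("pics/top0.png")
cv2.imwrite("pics/t_chest.png",cv2.resize(t[100:205,130:240],None,fx=7,fy=5.7,interpolation=cv2.INTER_CUBIC)[:600,:800])
cv2.imwrite("pics/t_board.png",cv2.resize(t[180:235,260:340],None,fx=10,fy=10,interpolation=cv2.INTER_CUBIC))
s=cv2.imread("pics/scene0.png")
cv2.imwrite("pics/s_chest.png",cv2.resize(s[140:260,265:395],None,fx=5,fy=5,interpolation=cv2.INTER_CUBIC))
cv2.imwrite("pics/s_board.png",cv2.resize(s[195:265,140:230],None,fx=8,fy=8,interpolation=cv2.INTER_CUBIC))
E
```

```text
(no output)
```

View pics/t_chest.png

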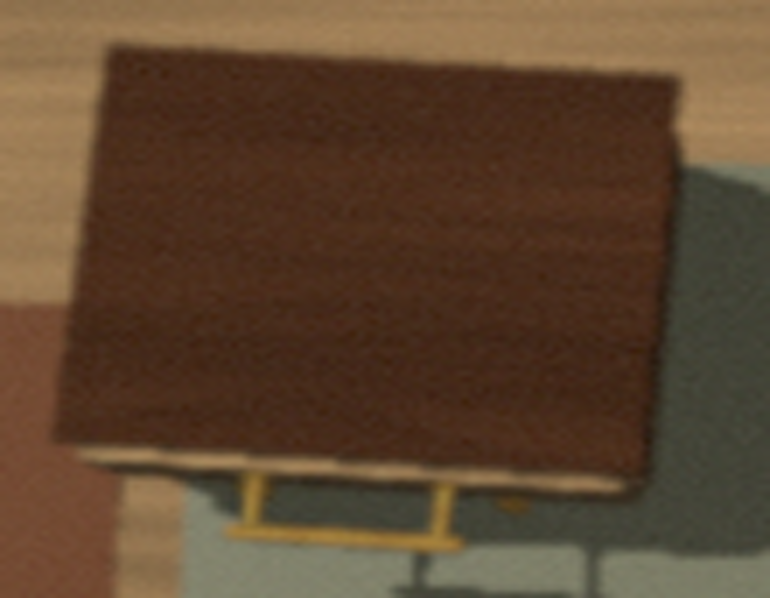

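View pics/t_board.png

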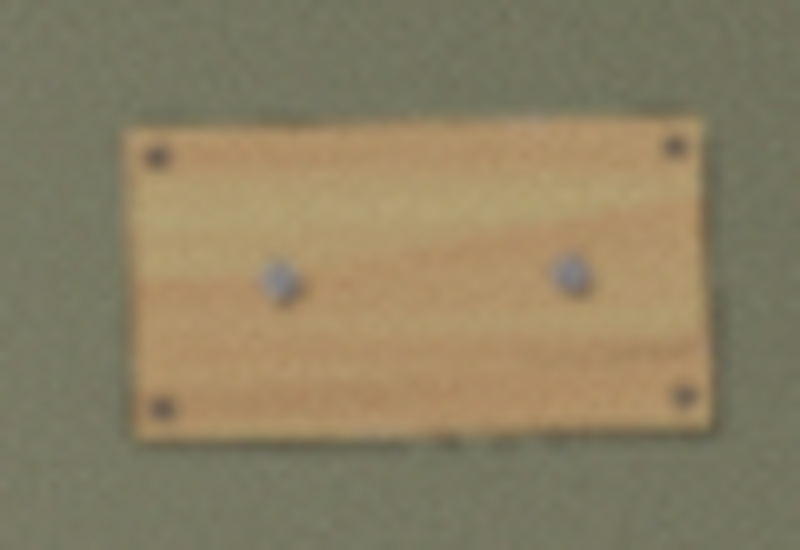

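View pics/s_chest.png

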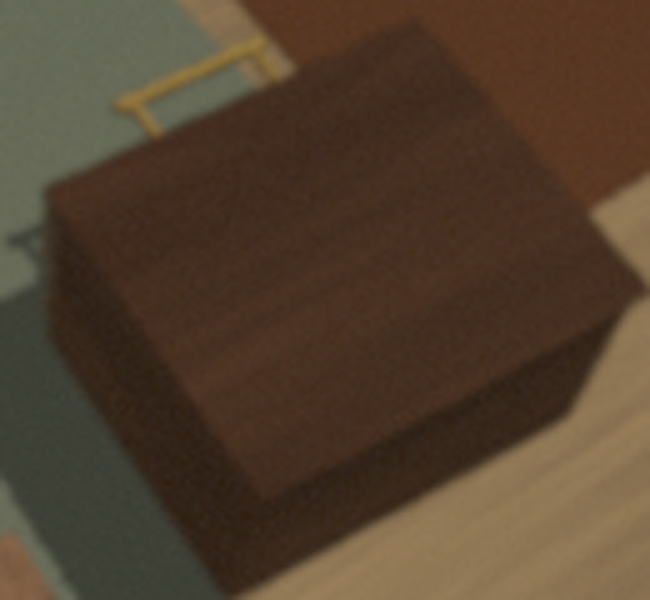

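View pics/s_board.png

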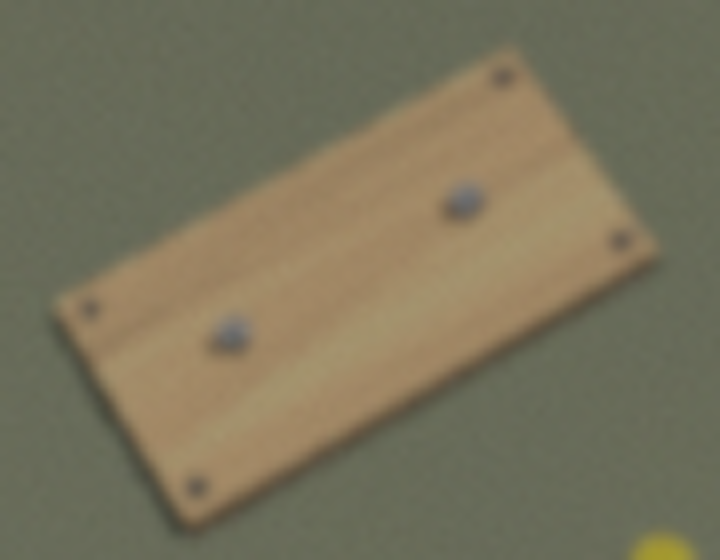

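```bash
cat > h.py <<'E'
import numpy as np, cv2
from scipy.spatial.transform import Rotation as R
def ray(c,uv):
    K=np.array([[c["fx"],0,c["cx"]],[0,c["fy"],c["cy"]],[0,0,1]])
    p=cv2.undistortPoints(np.array([[uv]],float),K,np.array(c["distortion"],float))[0,0]
    P=np.array(c["pose"]); d=P[:3,:3]@[p[0],p[1],1]; return P[:3,3],d
def atz(c,uv,z):
    o,d=ray(c,uv); return o+d*(z-o[2])/d[2]
def proj(c,X):
    K=np.array([[c["fx"],0,c["cx"]],[0,c["fy"],c["cy"]],[0,0,1]])
    P=np.linalg.inv(np.array(c["pose"])); X=np.atleast_2d(X)
    return cv2.projectPoints(X@P[:3,:3].T+P[:3,3],np.zeros(3),np.zeros(3),K,np.array(c["distortion"],float))[0][:,0]
def down(a):
    """tool down, jaws (tool x) opening along world direction angle a"""
    x=np.array([np.cos(a),np.sin(a),0]); z=np.array([0,0,-1.]); y=np.cross(z,x)
    return R.from_matrix(np.c_[x,y,z]).as_rotvec()
E
python3 - <<'E'
from plant import robot
from h import *
np.set_printoptions(precision=4,suppress=True)
t=robot.capture("top");s=robot.capture("scene")
def show(c,l,pts,off,f,z):
    for n,(X,Y) in zip(l,pts):
        uv=(off[0]+(X+.5)/f[0]-.5,off[1]+(Y+.5)/f[1]-.5); print(n,uv,atz(c,uv,z)[:2])
c4=["BL","BR","FR","FL"]
fy=600/105 if 0 else 5.7
show(t,["hL","hR"],[(228,532),(462,545)],(130,100),(7,fy),.156)
show(t,c4,[(107,45),(680,77),(640,478),(55,440)],(130,100),(7,fy),.186)
show(s,["hR","hL"],[(118,103),(265,45)],(265,140),(5,5),.156)
show(s,["BL","BR","FR","FL"],[(645,292),(268,497),(47,187),(415,20)],(265,140),(5,5),.186)
show(t,["screwL","screwR"],[(281,284),(571,273)],(260,180),(10,10),.0295)
show(t,c4,[(125,128),(703,118),(712,430),(138,440)],(260,180),(10,10),.018)
show(s,["screwR","screwL"],[(232,332),(465,200)],(140,195),(8,8),.0295)
show(s,["BR","FR","FL","BL"],[(190,520),(55,303),(515,45),(660,245)],(140,195),(8,8),.018)
print("glue",atz(t,(299,142),.15),"sander",atz(t,(265,148),.036))
print("tuner",[atz(t,u,.037)[:2] for u in((210,231),(240,225),(244,241),(213,246))])
E
```

```text
hL (162.14285714285714, 192.92105263157896) [0.5658 0.277 ]
hR (195.57142857142856, 195.2017543859649) [0.559  0.1507]
BL (144.85714285714286, 107.48245614035088) [0.8873 0.3505]
BR (226.71428571428572, 113.09649122807018) [0.8681 0.039 ]
FR (221.0, 183.44736842105263) [0.601  0.0543]
FL (137.42857142857142, 176.78070175438597) [0.6216 0.3651]
hR (288.2, 160.2) [0.5555 0.1558]
hL (317.6, 148.6) [0.5695 0.2768]
BL (393.6, 198.0) [0.8853 0.3448]
BR (318.2, 239.0) [0.8683 0.0437]
FR (274.0, 177.0) [0.6051 0.0594]
FL (347.6, 143.6) [0.6259 0.364 ]
screwL (287.65, 207.95) [ 0.5238 -0.2085]
screwR (316.65, 206.85) [ 0.5298 -0.3279]
BL (272.05, 192.35) [ 0.588 -0.145]
BR (329.85, 191.35) [ 0.5957 -0.3857]
FR (330.75, 222.55) [ 0.4664 -0.3888]
FL (273.35, 223.55) [ 0.4598 -0.1514]
screwR (168.5625, 236.0625) [ 0.5292 -0.327 ]
screwL (197.6875, 219.5625) [ 0.5258 -0.208 ]
BR (163.3125, 259.5625) [ 0.5945 -0.382 ]
FR (146.4375, 232.4375) [ 0.4675 -0.3878]
FL (203.9375, 200.1875) [ 0.4593 -0.1469]
BL (222.0625, 225.1875) [ 0.5866 -0.1429]
glue [ 0.7704 -0.2385  0.15  ] sander [ 0.7695 -0.1134  0.036 ]
tuner [array([0.4261, 0.1049]), array([ 0.4519, -0.0155]), array([ 0.3879, -0.0325]), array([0.3662, 0.0916])]
```

Top and scene views agree to about 3 mm. The handle's middle is at about (0.562, 0.215), the chest yaw is about -0.063, and the board's middle is at about (0.527, -0.267) with yaw about 0.036. Before moving I'll check the IK.

```bash
python3 - <<'E'
from plant import robot
from h import *
np.set_printoptions(precision=3,suppress=True)
for nm,p,y in (("handle",(.562,.215,.162),-.063),("out",(.362,.228,.162),-.063),("rest",(.45,.22,.15),-.063),("board",(.527,-.267,.08),.036),("boardhi",(.5,-.267,.25),.036)):
    for a in (y,y+np.pi): print(nm,a,robot.inverse_kinematics(p,down(a)))
E
```

```text
handle -0.063 [-0.364  0.474 -0.06   1.76   0.035  0.909 -0.502]
handle 3.078592653589793 [ 0.053  0.551 -0.619  1.745  0.378  0.967  2.364]
out -0.063 [-0.554  0.196 -0.077  2.17   0.021  0.777 -0.709]
out 3.078592653589793 [-0.027  0.251 -0.665  2.154  0.215  0.8    2.251]
rest -0.063 [-0.465  0.332 -0.051  2.015  0.023  0.795 -0.592]
rest 3.078592653589793 [ 0.025  0.402 -0.639  1.999  0.319  0.84   2.286]
board 0.036 [ 0.043  0.624  0.503  1.846 -0.413  0.777  0.803]
board 3.177592653589793 [-0.34   0.924  1.127  1.857 -0.982  1.048 -1.902]
boardhi 0.036 [-0.016  0.353  0.576  1.788 -0.217  1.064  0.673]
boardhi 3.177592653589793 [-0.473  0.708  1.36   1.799 -0.731  1.261 -2.016]
```

```bash
python3 - <<'E'
from plant import robot
from h import *
np.set_printoptions(precision=4,suppress=True)
robot.movep((.562,.215,.27),down(-.063))
robot.grip(.028,12)
c=robot.capture("wrist"); im=c["pixels"][:,:,::-1].copy()
u=np.array([.998,-.063,0]);v=np.array([.063,.998,0])
for k in (-.06,0,.06):
    q=proj(c,np.array([.562,.215,.156])+k*v)[0]; print(q); cv2.circle(im,tuple(int(x) for x in q),3,(0,0,255),1)
cv2.imwrite("pics/w1.png",cv2.resize(im,(800,600)))
s=robot.read_state();print(s["clock"],s["tool_pos"],s["finger_gap"],s["ft_force"])
E
```

```text
[263.3828 262.3724]
[263.3541 193.241 ]
[263.3205 114.4784]
3.3917 [0.562 0.215 0.27 ] 0.027972140055311477 [-0.9804  0.6716  0.4063]
```

View pics/w1.png

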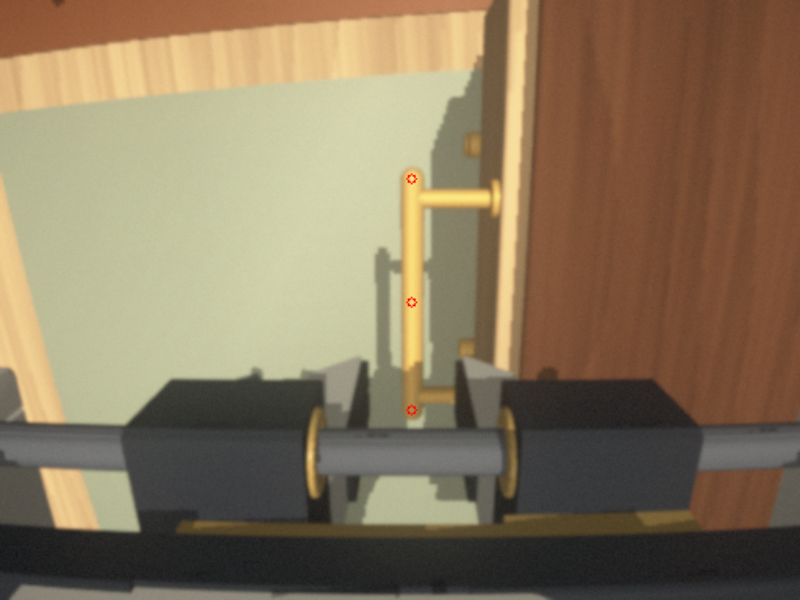

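The projected handle points fall exactly on the bar: its ends are at (412,178) and (412,410), and it is parallel to the jaws. The right finger has clearance to the drawer front. Next I'll descend, grip lightly, and pull while watching the force.

```bash
python3 - <<'E'
from plant import robot
from h import *
np.set_printoptions(precision=4,suppress=True)
robot.servo_line((.562,.215,.160),vel=.12)
s=robot.read_state();print(s["ft_force"])
robot.grip(.0,12)
s=robot.read_state();f0=s["ft_force"];print(s["clock"],s["tool_pos"],s["finger_gap"],f0)
d=np.array([-np.cos(.063),np.sin(.063),0]); p0=np.array(s["tool_pos"])
p0=np.array([.562,.215,.160])
for k in (.03,.075,.12):
    robot.servo_line(p0+k*d,vel=.09); s=robot.read_state()
    print(k,s["clock"],(s["ft_force"]-f0)@d,s["finger_gap"],(s["tool_pos"]-p0)@d)
E
```

```text
[0.3325 0.7465 0.4192]
4.8917 [0.5623 0.2151 0.1606] 0.010705196099283951 [0.5439 0.3429 3.3038]
0.03 5.375 2.8186294675263603 0.010593135251287517 0.03123700843991437
0.075 6.025 3.441322956672325 0.009873578784296597 0.07642938369662775
0.12 6.675 2.870573374497434 0.010395805895688623 0.1217326032419886
```

```bash
python3 - <<'E'
from plant import robot
from h import *
np.set_printoptions(precision=4,suppress=True)
d=np.array([-np.cos(.063),np.sin(.063),0]); p0=np.array([.562,.215,.160])
f0=np.array([.54,.34,3.3])
k=.12
while k<.225:
    k+=.0025
    robot.servo_line(p0+k*d,vel=.035); s=robot.read_state(); F=(s["ft_force"]-f0)
    print(round(k,4),round(s["clock"],2),round(F@d,2),F.round(1),round(s["finger_gap"],4),round((s["tool_pos"]-p0)@d,4))
    if abs(F@d)>9: break
c=robot.capture("wrist");cv2.imwrite("pics/w2.png",c["pixels"][:,:,::-1])
c=robot.capture("top");cv2.imwrite("pics/t2.png",cv2.resize(c["pixels"][90:250,100:260,::-1],(600,600),interpolation=cv2.INTER_CUBIC))
E
```

```text
0.1225 6.92 -0.06 [-0.  -1.1  5.1] 0.0102 0.123
0.125 7.17 -0.07 [-0.  -1.7  3.9] 0.0105 0.1251
0.1275 7.42 -1.39 [ 1.2 -2.5  3.1] 0.0106 0.1276
0.13 7.67 -1.98 [ 1.8 -2.9  3.8] 0.0105 0.1302
0.1325 7.92 -0.54 [ 0.5 -1.3  4.4] 0.0102 0.1327
0.135 8.18 -1.24 [ 1.1 -1.9  4.2] 0.0103 0.1352
0.1375 8.43 -1.36 [ 1.2 -1.8  4.9] 0.0104 0.1377
0.14 8.68 -0.94 [ 0.8 -2.1  3.8] 0.0102 0.1403
0.1425 8.93 -0.2 [ 0.1 -1.7  5. ] 0.0104 0.1428
0.145 9.18 -0.9 [ 0.8 -2.3  4.4] 0.0106 0.1453
0.1475 9.43 -0.91 [ 0.8 -1.5  4.6] 0.0107 0.1477
0.15 9.68 -0.51 [ 0.4 -1.9  5.4] 0.0103 0.1503
0.1525 9.93 -7.9 [ 7.8 -1.9 -2.3] 0.0105 0.1505
0.155 10.18 -14.07 [14.  -1.7 -9. ] 0.0105 0.1505
```

View pics/t2.png

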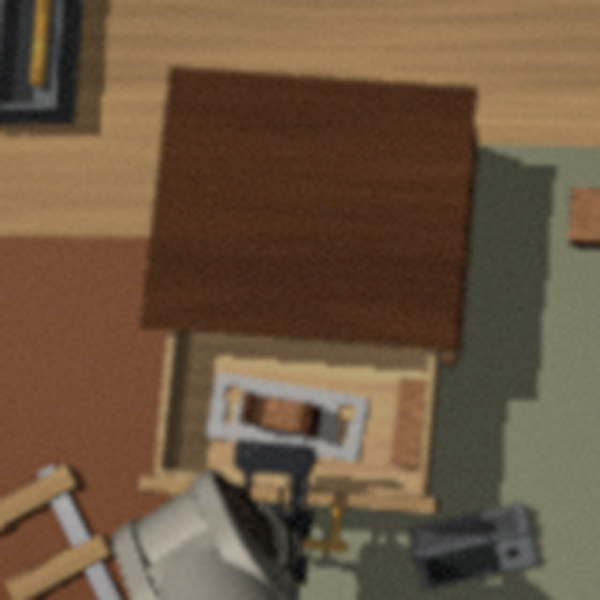

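The stop was felt at 0.1505 m with a 14 N rise, and the chest stayed in place. The top view shows the rest in the drawer at about (288,413) and the caul at (408,420). I'll unload, release and look from above.

```bash
python3 - <<'E'
from plant import robot
from h import *
np.set_printoptions(precision=4,suppress=True)
d=np.array([-np.cos(.063),np.sin(.063),0]); p0=np.array([.562,.215,.160])
h=p0+.1508*d
robot.servo_line(h,vel=.05)
s=robot.read_state(); print(s["ft_force"])
robot.grip(.030,12)
robot.servo_line(h+[0,0,.09],vel=.2)
p=h-.10*d; p[2]=.34; p[1]+=.02
robot.movep(p,down(-.063)); robot.grip(.075,25)
s=robot.read_state(); print(s["clock"],s["tool_pos"],s["ft_force"])
for n in("wrist","top","scene"):
    c=robot.capture(n);np.save(f"pics/{n}3.npy",c,allow_pickle=True);cv2.imwrite(f"pics/{n}3.png",cv2.resize(c["pixels"][:,:,::-1],(800,600)))
E
```

```text
[ 3.29   -1.4613  7.551 ]
13.1667 [0.5113 0.2382 0.34  ] [ 0.0053  0.0546 -0.6537]
```

View pics/wrist3.png

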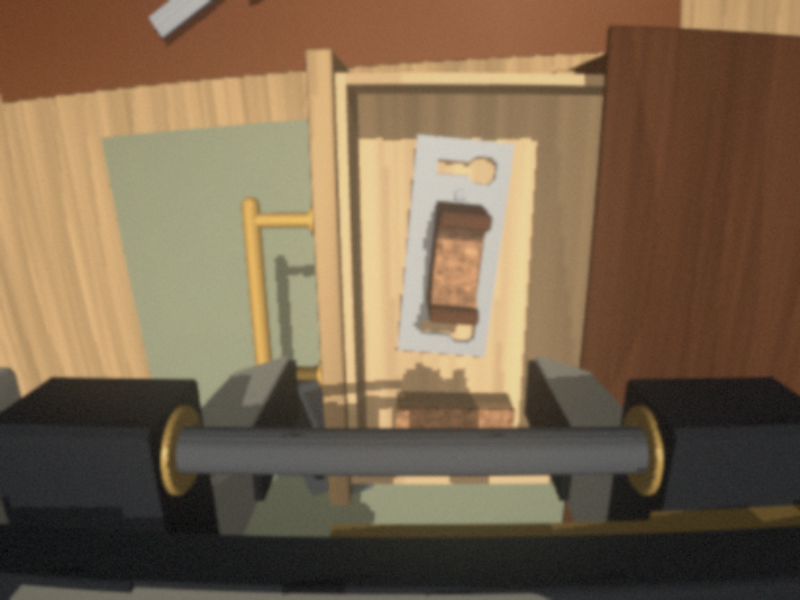

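View pics/top3.png

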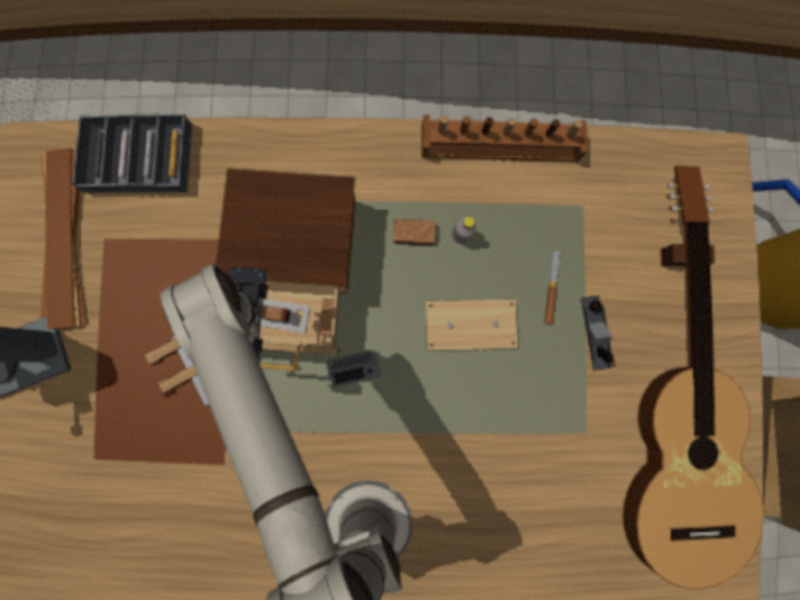

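```bash
python3 - <<'E'
import numpy as np,cv2
c=np.load("pics/wrist3.npy",allow_pickle=True).item()
cv2.imwrite("pics/w3z.png",cv2.resize(c["pixels"][75:235,235:350,::-1],None,fx=3.75*1.33,fy=3.75,interpolation=cv2.INTER_CUBIC))
E
```

```text
(no output)
```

View pics/w3z.png

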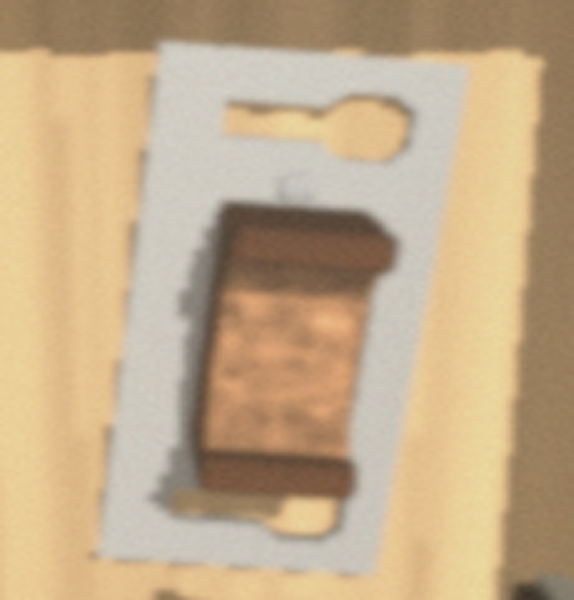

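```bash
cat > fitrest.py <<'E'
from h import *
from scipy.optimize import least_squares
def fit(c,obj,uv,x0,zfix=None):
    obj=np.array(obj,float);uv=np.array(uv,float)
    def res(q):
        z=q[3] if zfix is None else zfix
        cs,sn=np.cos(q[2]),np.sin(q[2])
        X=np.c_[q[0]+cs*obj[:,0]-sn*obj[:,1],q[1]+sn*obj[:,0]+cs*obj[:,1],z+obj[:,2]]
        return (proj(c,X)-uv).ravel()
    r=least_squares(res,x0,loss="soft_l1"); return r.x,res(r.x).reshape(-1,2)
E
python3 - <<'E'
from fitrest import *
np.set_printoptions(precision=4,suppress=True)
c=np.load("pics/wrist3.npy",allow_pickle=True).item()
P=[(160,42),(468,66),(378,574),(100,557),(370,128),(224,118)]
uv=[(235+(x+.5)/(574/115)-.5,75+(y+.5)/3.75-.5) for x,y in P]
O=[(-.034,.08,.006),(.034,.08,.006),(.034,-.08,.006),(-.034,-.08,.006),(.014,.06,.006),(-.018,.06,.006)]
q,r=fit(c,O,uv,[.5,.22,-.1,.1]);print(q);print(r)
for z in (.10,.105,.11):
    q,r=fit(c,O,uv,[.5,.22,-.1],z);print(z,q,abs(r).max())
# front top edge of drawer, roof edge for heights
E
```

```text
[ 0.5417  0.235  -0.1521  0.0895]
[[ 0.0111  0.1981]
 [ 0.3519 -0.1974]
 [-0.0368 -0.0255]
 [-0.0147 -0.0201]
 [-0.3528  0.0476]
 [ 0.0351 -0.009 ]]
0.1 [ 0.5409  0.2357 -0.1519] 2.8789799687441757
0.105 [ 0.5405  0.2359 -0.1522] 4.453071973554671
0.11 [ 0.5401  0.2361 -0.153 ] 6.067560714010398
```

The rest is at (0.5417, 0.235) with yaw -0.152 and its underside at z≈0.0895, with residuals under 0.4 px. Two things follow:

- **Grasp height:** the 190 mm body would overhang the chest roof (z 0.186) during the grasp. I'll grip high there and regrip lower on the board.
- **Screw clearance:** the keyholes leave only ±2 mm around the heads, so I'll measure the screws up close with the wrist camera first.

```bash
python3 - <<'E'
from plant import robot
from h import *
np.set_printoptions(precision=4,suppress=True)
robot.movep((.527,-.29,.22),down(.036))
c=robot.capture("wrist"); np.save("pics/wb.npy",c,allow_pickle=True)
s=robot.read_state(); print(s["clock"],s["tool_pos"])
cv2.imwrite("pics/wb.png",cv2.resize(c["pixels"][:,:,::-1],(800,600),interpolation=cv2.INTER_CUBIC))
E
```

```text
15.325 [ 0.528  -0.2885  0.2202]
```

View pics/wb.png

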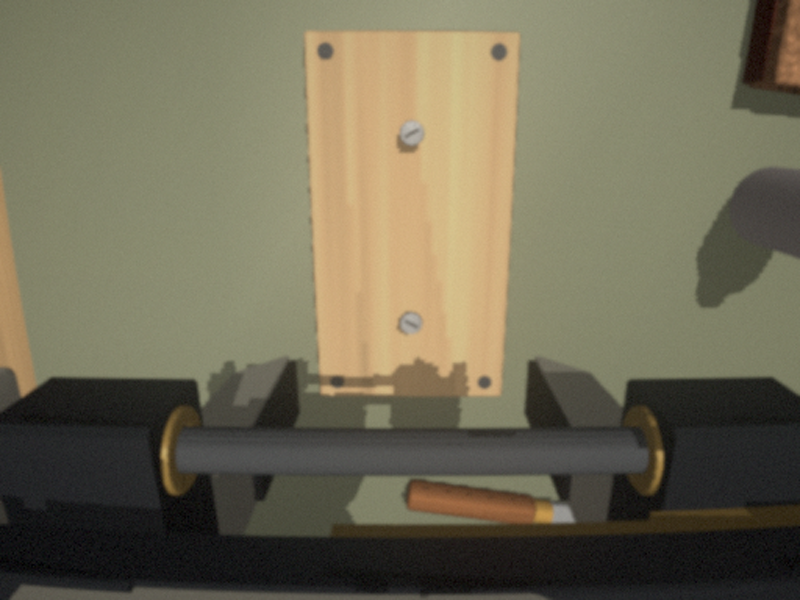

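```bash
python3 - <<'E'
from fitrest import *
np.set_printoptions(precision=4,suppress=True)
c=np.load("pics/wb.npy",allow_pickle=True).item()
g=cv2.cvtColor(c["pixels"],cv2.COLOR_RGB2HSV)
S=1.5625
# refine heads by low saturation centroid
out=[]
for x,y in ((411,132),(410,322)):
    cx,cy=int(x/S),int(y/S); w=c["pixels"][cy-11:cy+12,cx-11:cx+12].astype(int)
    m=((w.max(2)-w.min(2))<45)&(w.max(2)>90)
    ys,xs=np.nonzero(m); print(m.sum(),xs.min(),xs.max(),ys.min(),ys.max()); out.append((cx-11+xs.mean(),cy-11+ys.mean()))
print(out)
A=[atz(c,u,.0295) for u in out];print(A,np.mean(A,0),np.linalg.norm(A[0]-A[1]),np.arctan2(-(A[0]-A[1])[0],(A[0]-A[1])[1]))
q,r=fit(c,[(-.065,.12,.018),(.065,.12,.018),(.065,-.12,.018),(-.065,-.12,.018),(0,.06,.0295),(0,-.06,.0295)],[((x+.5)/S-.5,(y+.5)/S-.5) for x,y in((305,31),(519,31),(502,396),(319,396))]+out,[.53,-.27,.03],0.);print(q);print(r)
E
```

```text
206 4 19 4 20
157 5 18 5 18
[(np.float64(262.9854368932039), np.float64(85.08252427184466)), (np.float64(262.38216560509557), np.float64(206.31210191082803))]
[array([ 0.5247, -0.2067,  0.0295]), array([ 0.5286, -0.3259,  0.0295])] [ 0.5267 -0.2663  0.0295] 0.11925356435540414 0.032314681455166167
[ 0.5268 -0.2664  0.0348]
[[-1.9326 -0.7975]
 [ 1.1276 -0.343 ]
 [-0.1825  1.0425]
 [ 0.1106  0.7989]
 [-0.0339 -0.3041]
 [ 0.2589  0.4364]]
```

The board's middle is at (0.5267, -0.2664) with yaw 0.033, which agrees with the overhead estimates. Next is the high grip on the rest.

```bash
python3 - <<'E'
from plant import robot
from h import *
np.set_printoptions(precision=4,suppress=True)
robot.movep((.5417,.235,.25),down(-.152)); robot.grip(.052,50)
f0=robot.read_state()["ft_force"]
robot.servo_line((.5417,.235,.155),vel=.15)
robot.servo_line((.5417,.235,.1425),vel=.05)
s=robot.read_state();print(s["clock"],s["tool_pos"],s["ft_force"]-f0)
robot.grip(.01,50)
s=robot.read_state();print(s["clock"],s["tool_pos"],s["finger_gap"],s["ft_force"]-f0)
robot.servo_line((.5417,.235,.165),vel=.06)
s=robot.read_state();print(s["clock"],s["finger_gap"],s["ft_force"]-f0)
c=robot.capture("wrist"); cv2.imwrite("pics/wg.png",cv2.resize(c["pixels"][:,:,::-1],(800,600),interpolation=cv2.INTER_CUBIC))
E
```

```text
19.0167 [0.5415 0.2349 0.1423] [ 0.8372 -0.7047 -1.1815]
19.4917 [0.5417 0.2351 0.1427] 0.03125640663280764 [-0.927   0.4003  1.4099]
20.0167 0.03114943582744167 [-0.323   0.2021 -5.7502]
```

View pics/wg.png

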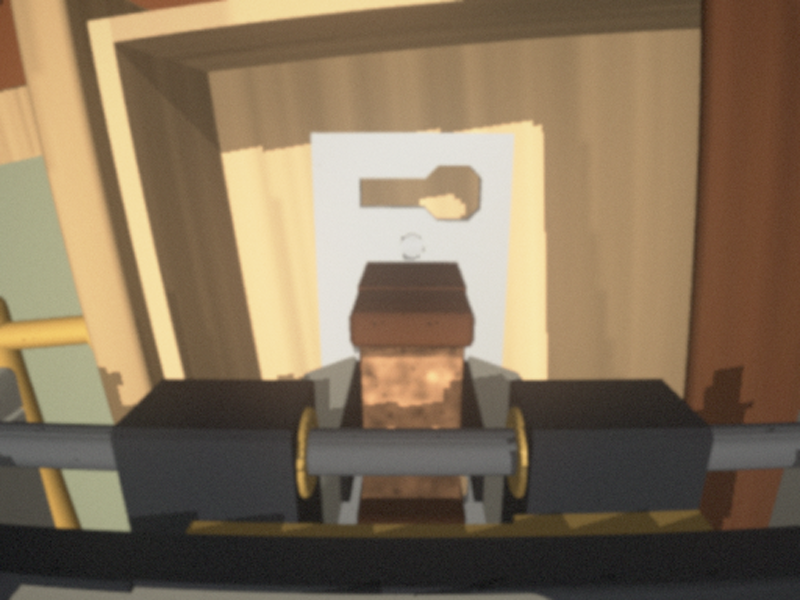

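The rest is held (gap 31 mm, weight 5.7 N) and square to the jaws. I'll measure its offset in the hand, lift it out and carry it to above the board.

```bash
python3 - <<'E'
from plant import robot
from fitrest import *
np.set_printoptions(precision=4,suppress=True)
c=robot.capture("wrist");S=1.5625
uv=[((x+.5)/S-.5,(y+.5)/S-.5) for x,y in((312,133),(516,135),(360,192),(453,193),(412,246))]
O=[(-.034,.08,.006),(.034,.08,.006),(-.018,.06,.006),(.014,.06,.006)]
q,r=fit(c,O,uv[:4],[.54,.235,-.15,.11]);s=robot.read_state();print(q,s["tool_pos"]);print(r)
for z in (.1105,.112,.1135): print(fit(c,O,uv[:4],[.54,.235,-.15],z)[0])
robot.servo_line((.5417,.235,.29),vel=.2)
robot.movep((.505,-.267,.24),down(.033))
s=robot.read_state();print(s["clock"],s["tool_pos"],s["finger_gap"],s["ft_force"])
c=robot.capture("wrist");np.save("pics/wh.npy",c,allow_pickle=True);cv2.imwrite("pics/wh.png",cv2.resize(c["pixels"][:,:,::-1],(800,600),interpolation=cv2.INTER_CUBIC))
E
```

```text
[ 0.5411  0.235  -0.1648  0.1128] [0.5414 0.2349 0.1647]
[[-0.0449 -0.6211]
 [-0.6002 -0.2243]
 [ 0.2175  0.3717]
 [ 0.3793  0.455 ]]
[ 0.5411  0.2349 -0.1636]
[ 0.5411  0.2349 -0.1644]
[ 0.5411  0.235  -0.1651]
22.725 [ 0.5059 -0.2654  0.2399] 0.031228403328303168 [ 0.3101  0.0662 -4.8543]
```

View pics/wh.png

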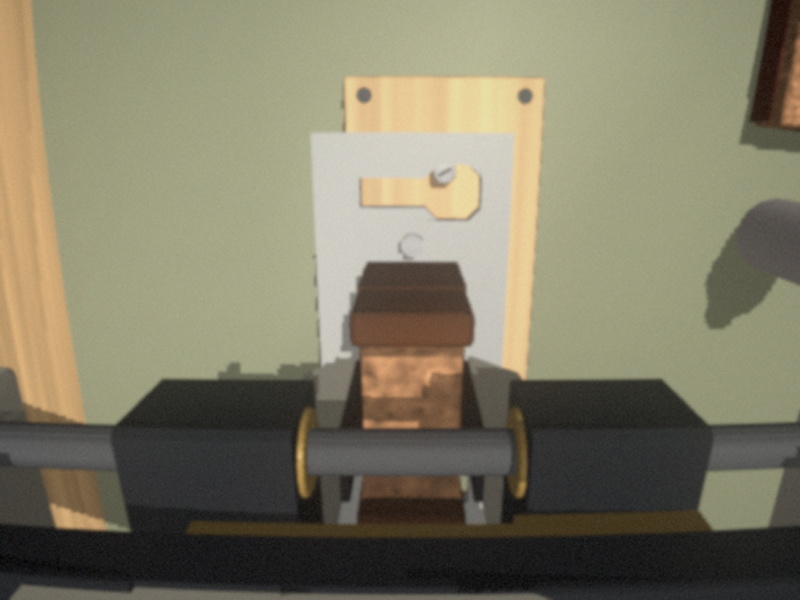

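```bash
python3 - <<'E'
from plant import robot
from h import *
np.set_printoptions(precision=4,suppress=True)
robot.servo_line((.5127,-.2669,.12),vel=.15)
robot.servo_line((.5127,-.2669,.090),vel=.08); robot.dwell(.25)
s=robot.read_state();print(s["clock"],s["tool_pos"],s["tcp_rot"],down(.033),s["finger_gap"],s["ft_force"])
c=robot.capture("wrist");np.save("pics/wd.npy",c,allow_pickle=True);cv2.imwrite("pics/wd.png",cv2.resize(c["pixels"][:,:,::-1],(800,600),interpolation=cv2.INTER_CUBIC))
c=robot.capture("scene");cv2.imwrite("pics/sd.png",cv2.resize(c["pixels"][180:280,120:253,::-1],(800,600),interpolation=cv2.INTER_CUBIC))
E
```

```text
24.5 [ 0.5131 -0.2671  0.0904] [3.1408 0.0519 0.0012] [3.1412 0.0518 0.    ] 0.03142665381507747 [ 0.1036 -0.525  -5.1789]
```

View pics/wd.png

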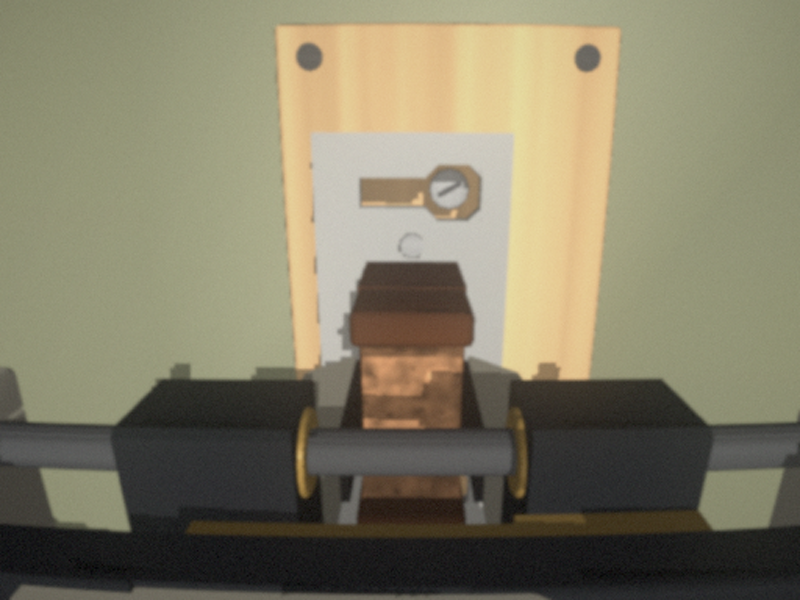

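View pics/sd.png

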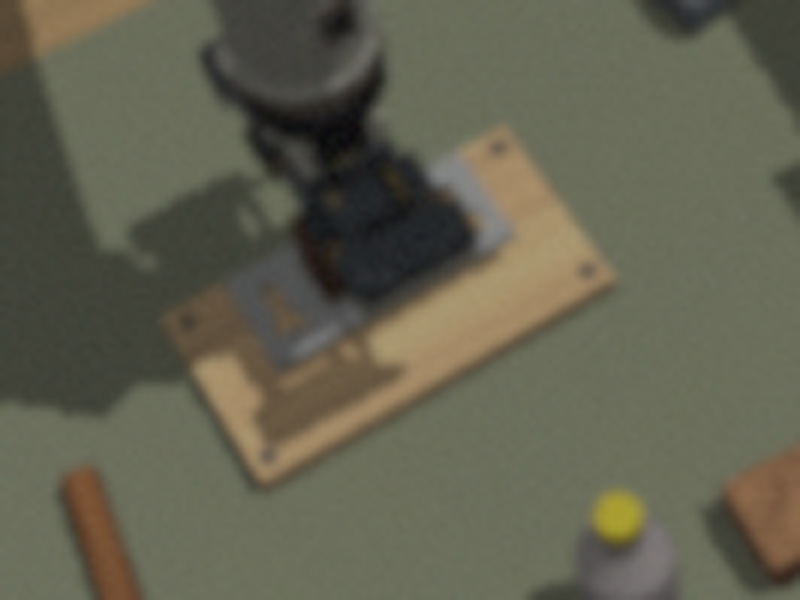

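The left head at (449,190) is already inside the round end at (454,193). I'll quantify the remaining offset with parallax taken into account.

```bash
python3 - <<'E'
from h import *
np.set_printoptions(precision=4,suppress=True)
c=np.load("pics/wd.npy",allow_pickle=True).item();S=1.5625
px=lambda x,y:((x+.5)/S-.5,(y+.5)/S-.5)
hole=atz(c,px(453.5,192.5),.0904-.053+.006); head=atz(c,px(449,189.5),.0303)
a=.033;Rt=np.array([[np.cos(a),np.sin(a)],[-np.sin(a),np.cos(a)]])
t=np.array([.5131,-.2671])
print("hole rest-frame",Rt@(hole[:2]-t),"head",Rt@(head[:2]-t), "head world",head)
for x,y in ((313,133),(514,133)): print(Rt@(atz(c,px(x,y),.0434)[:2]-t))
E
```

```text
hole rest-frame [0.0143 0.0601] head [0.0137 0.06  ] head world [ 0.5248 -0.2067  0.0303]
[-0.0332  0.0801]
[0.0343 0.0801]
```

The head is within 0.6 mm of the hole centre. I'll lower it while checking the force.

```bash
python3 - <<'E'
from plant import robot
from h import *
np.set_printoptions(precision=4,suppress=True)
x,y=.5123,-.2667
f0=robot.read_state()["ft_force"]
for z in (.084,.080,.076,.0735,.072,.071,.070,.069,.068):
    robot.servo_line((x,y,z),vel=.05); s=robot.read_state(); F=s["ft_force"]-f0
    print(z,s["tool_pos"],F,round(s["finger_gap"],4))
    if F[2]>7 or np.hypot(F[0],F[1])>6: break
print(s["clock"])
c=robot.capture("wrist");np.save("pics/we.npy",c,allow_pickle=True);cv2.imwrite("pics/we.png",cv2.resize(c["pixels"][:,:,::-1],(800,600),interpolation=cv2.INTER_CUBIC))
E
```

```text
0.084 [ 0.5118 -0.2664  0.0835] [-0.8441  0.2179 -0.5792] 0.0313
0.08 [ 0.512  -0.2666  0.0796] [-0.0863  0.1355 -0.3695] 0.0312
0.076 [ 0.5121 -0.2666  0.0757] [-0.5213  0.2771 -0.9736] 0.0314
0.0735 [ 0.5122 -0.2666  0.0733] [-0.2387 -1.161  -0.6711] 0.0317
0.072 [ 0.5123 -0.2667  0.0719] [-0.9235 -0.7876  0.7489] 0.0312
0.071 [ 0.5122 -0.2667  0.0709] [-0.7457 -1.1403  0.2476] 0.0311
0.07 [ 0.5122 -0.2667  0.0699] [-0.4555 -0.4605 -0.218 ] 0.031
0.069 [ 0.5122 -0.2666  0.0689] [-0.0599 -0.3386  0.6032] 0.031
0.068 [ 0.5124 -0.2667  0.0687] [-2.8056  0.6062  9.5904] 0.0314
26.8667
```

View pics/we.png

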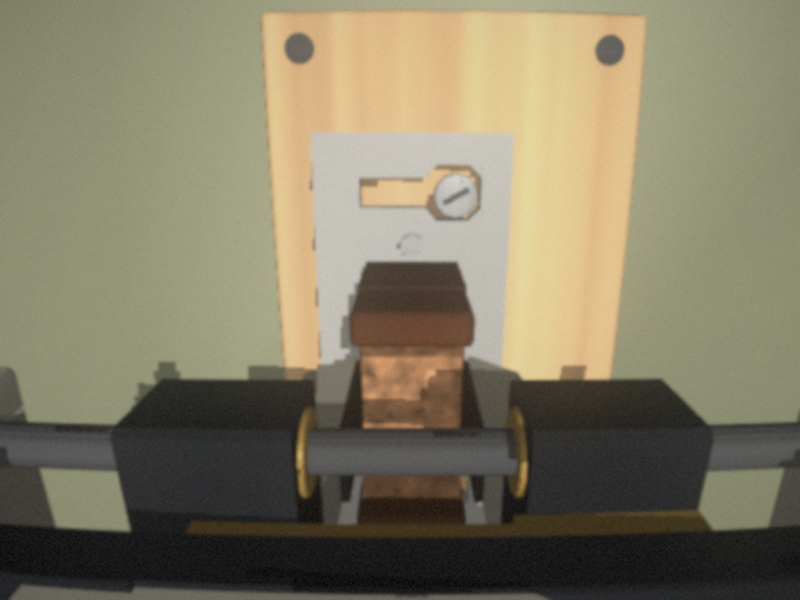

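Contact came at TCP z 0.0687, so the plate is flat on the board (it would be about 0.082 if it sat on the heads), with the head in the round end at (456,195). Next I'll release, regrip lower and slide.

```bash
python3 - <<'E'
from plant import robot
from h import *
np.set_printoptions(precision=4,suppress=True)
x,y=.5124,-.2667
robot.grip(.05,30)
robot.servo_line((x,y,.050),vel=.08)
f0=robot.read_state()["ft_force"]
robot.grip(.01,30)
s=robot.read_state(); print(s["clock"],s["tool_pos"],s["finger_gap"],f0,s["ft_force"]-f0)
x,y=s["tool_pos"][:2]
u=np.array([np.cos(.033),np.sin(.033)])
f0=s["ft_force"]
for k in (.006,.012,.018,.022,.025,.0265,.028,.0295,.031,.0325,.034,.0355):
    robot.servo_line((x+k*u[0],y+k*u[1],.050),vel=.05); s=robot.read_state();F=s["ft_force"]-f0
    print(k,round(s["clock"],2),s["tool_pos"],F,s["torque"].round(2),round(s["finger_gap"],4))
    if np.hypot(F[0],F[1])>12 or abs(F[2])>20: break
c=robot.capture("wrist");np.save("pics/wf.npy",c,allow_pickle=True);cv2.imwrite("pics/wf.png",cv2.resize(c["pixels"][:,:,::-1],(800,600),interpolation=cv2.INTER_CUBIC))
E
```

```text
28.2833 [ 0.5126 -0.2668  0.0503] 0.03173179059445029 [-0.4226  0.4739  0.116 ] [-0.0684 -0.4247  1.2451]
0.006 28.56 [ 0.515  -0.267   0.0502] [-9.6573  0.203  10.1358] [ 0.1   1.97 -0.04] 0.0318
0.012 28.82 [ 0.5218 -0.2672  0.0501] [-6.297  -0.4599  6.126 ] [-0.14  1.67 -0.03] 0.0317
0.018 29.09 [ 0.5274 -0.2671  0.0501] [-6.377  -0.9706  6.57  ] [-0.17  1.95 -0.  ] 0.0318
0.022 29.34 [ 0.5309 -0.2671  0.0501] [-8.1908 -0.1738  8.423 ] [-0.2   2.08 -0.02] 0.0317
0.025 29.59 [ 0.5331 -0.2671  0.0501] [-9.1813 -0.1993  9.138 ] [-0.16  2.22  0.01] 0.0319
0.0265 29.84 [ 0.535  -0.2671  0.0501] [-9.7525 -0.8455  8.3496] [-0.21  2.21 -0.01] 0.0321
0.028 30.09 [ 0.5351 -0.2671  0.0501] [-13.2474   0.0121  12.2836] [-0.03  2.92  0.06] 0.0321
```

View pics/wf.png

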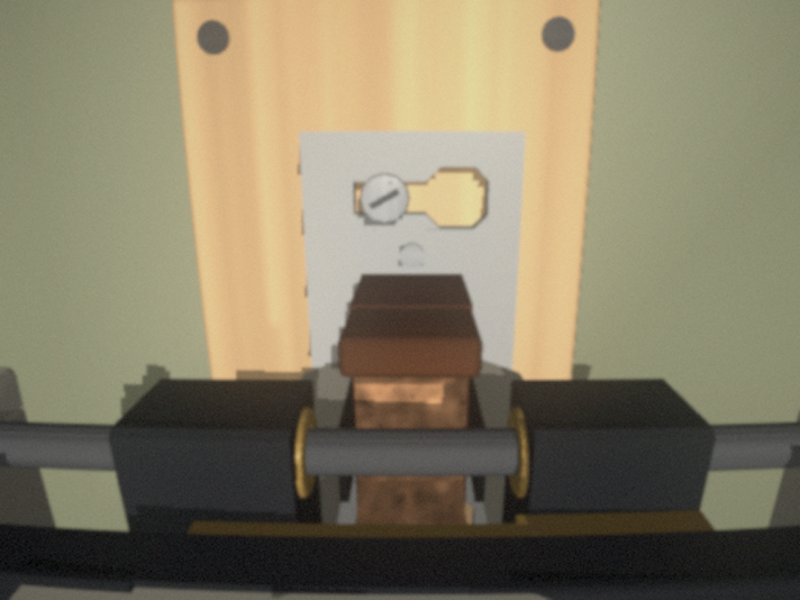

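The rest has slid 22.5 mm of the 28. The left head is at (385,197), about 5 mm short of home. The arm is also pressing down about 10 N, so I'll relieve that and keep going.

```bash
python3 - <<'E'
from plant import robot
from h import *
np.set_printoptions(precision=4,suppress=True)
x,y=.5126,-.2668; u=np.array([np.cos(.033),np.sin(.033)]);f0=np.array([-.49,.05,1.36])
last=None
for k,z in ((.028,.0515),(.030,.0515),(.032,.0515),(.034,.0515),(.036,.0515),(.038,.0515)):
    robot.servo_line((x+k*u[0],y+k*u[1],z),vel=.04); s=robot.read_state();F=s["ft_force"]-f0
    print(k,round(s["clock"],2),s["tool_pos"],F,s["torque"].round(2),round(s["finger_gap"],4))
    if np.hypot(F[0],F[1])>22 or abs(F[2])>25: break
c=robot.capture("wrist");np.save("pics/wi.npy",c,allow_pickle=True);cv2.imwrite("pics/wi.png",cv2.resize(c["pixels"][:,:,::-1],(800,600),interpolation=cv2.INTER_CUBIC))
E
```

```text
0.028 30.39 [ 0.5406 -0.2654  0.051 ] [ 0.1936 -0.9285 -7.2915] [-0.23  0.17 -0.05] 0.0316
0.03 30.64 [ 0.5412 -0.2654  0.0507] [-4.6476 -0.0311 -4.5693] [-0.07  1.21  0.03] 0.0315
0.032 30.89 [ 0.5414 -0.2654  0.0505] [-7.6624  0.6478 -2.1266] [-0.04  2.16  0.09] 0.0318
0.034 31.14 [ 0.5416 -0.2655  0.0504] [-13.0287   0.9218   2.0655] [0.04 3.17 0.11] 0.0319
0.036 31.39 [ 0.5417 -0.2655  0.0504] [-16.9464   2.9167   6.7423] [0.12 4.08 0.11] 0.0317
0.038 31.64 [ 0.5418 -0.2655  0.0505] [-22.6644   3.3075  13.2795] [0.31 4.99 0.16] 0.0322
```

View pics/wi.png

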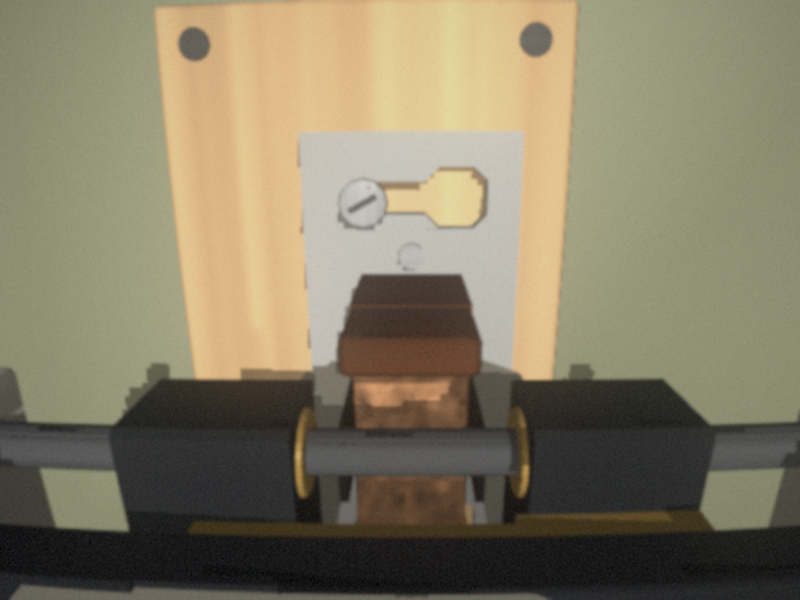

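The force climbs against a hard end (22 N) with no further travel, and the head is at (362,203), covering the slot's closed end. I'll relax, release, retreat and inspect both slots.

```bash
python3 - <<'E'
from plant import robot
from h import *
np.set_printoptions(precision=4,suppress=True)
robot.servo_line((.5415,-.2655,.0507),vel=.05)
s=robot.read_state();print(s["ft_force"])
robot.grip(.055,30)
robot.servo_line((.5415,-.2655,.12),vel=.15)
robot.movep((.5415,-.315,.24),down(.033))
s=robot.read_state();print(s["clock"],s["ft_force"])
c=robot.capture("wrist");np.save("pics/wj.npy",c,allow_pickle=True);cv2.imwrite("pics/wj.png",cv2.resize(c["pixels"][:,:,::-1],(800,600),interpolation=cv2.INTER_CUBIC))
E
```

```text
[-4.8656 -0.9609 -3.3376]
33.825 [-0.3015  0.1598 -0.7794]
```

View pics/wj.png

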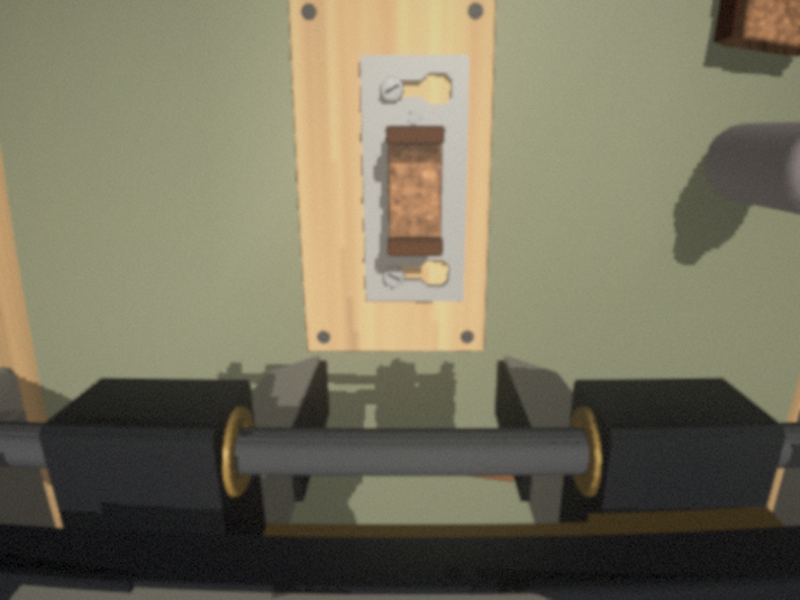

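Both heads cover the closed ends of the slots, left at (391,90) and right at (393,276). I'll check the slots numerically, then the drawer and the rest of the bench.

```bash
python3 - <<'E'
from plant import robot
import numpy as np,cv2
robot.movep((.5,-.36,.32),robot.read_state()["tcp_rot"])
c=np.load("pics/wj.npy",allow_pickle=True).item()["pixels"][:,:,::-1]
a=cv2.resize(c[28:80,225:305],(400,260*1),interpolation=cv2.INTER_CUBIC);b=cv2.resize(c[150:202,225:305],(400,260),interpolation=cv2.INTER_CUBIC)
cv2.imwrite("pics/wjz.png",np.hstack([a,b]))
t=robot.capture("top");np.save("pics/tk.npy",t,allow_pickle=True);cv2.imwrite("pics/tk.png",cv2.resize(t["pixels"][70:280,:400,::-1],(800,420),interpolation=cv2.INTER_CUBIC))
t=robot.capture("scene");cv2.imwrite("pics/sk.png",cv2.resize(t["pixels"][:,:,::-1],(800,600),interpolation=cv2.INTER_CUBIC))
print(robot.read_state()["clock"])
E
```

```text
34.4583
```

View pics/wjz.png

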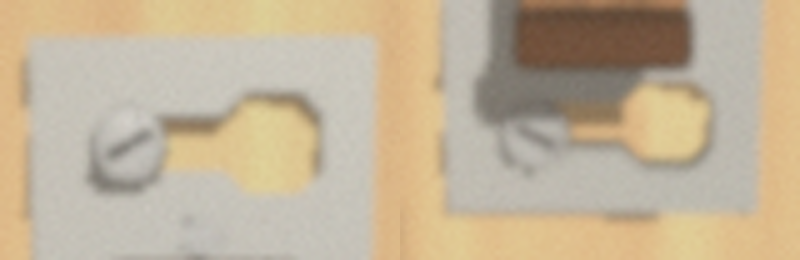

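View pics/tk.png

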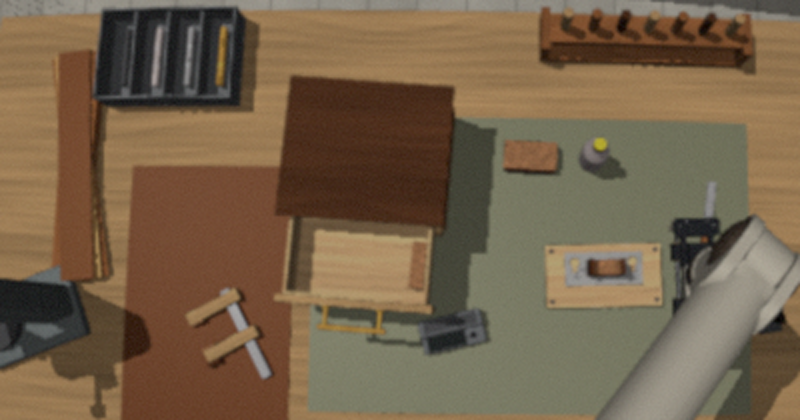

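View pics/sk.png

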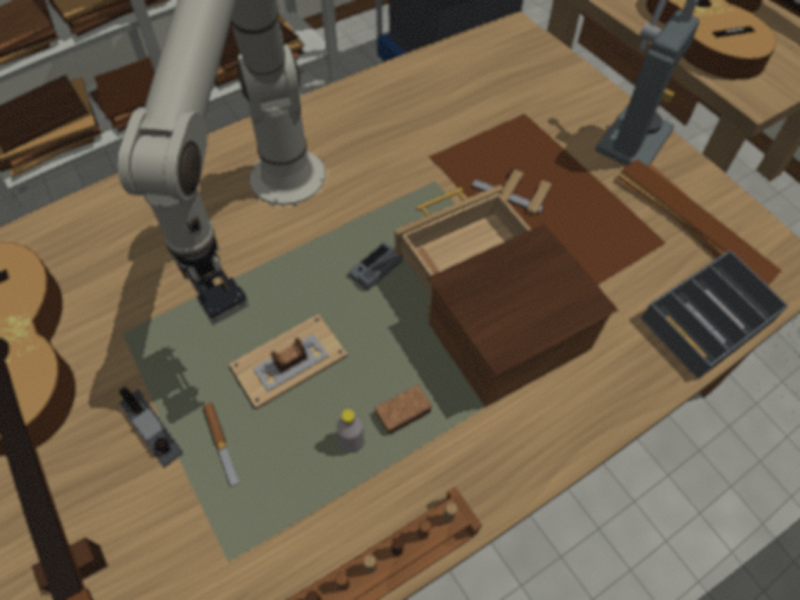

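```bash
python3 - <<'E'
from h import *
np.set_printoptions(precision=4,suppress=True)
t=np.load("pics/tk.npy",allow_pickle=True).item()
o=[atz(t,((x+.5)/2-.5,70+(y+.5)/2-.5),.156) for x,y in((320,325),(382,331))];m=np.mean(o,0);print(o,m)
d=np.array([-np.cos(.063),np.sin(.063)]);print("travel",(m[:2]-[.5624,.214])@d)
a=cv2.cvtColor(cv2.imread("pics/top0.png"),cv2.COLOR_BGR2GRAY).astype(np.float32);b=cv2.cvtColor(t["pixels"],cv2.COLOR_RGB2GRAY).astype(np.float32)
for n,(y0,y1,x0,x1) in dict(chest=(98,172,132,238),tuner=(215,255,200,254),clamp=(205,265,85,145),sander=(132,162,245,285),glue=(132,162,284,312)).items():
    T=a[y0:y1,x0:x1]; print(n,cv2.phaseCorrelate(T,b[y0:y1,x0:x1],cv2.createHanningWindow((x1-x0,y1-y0),cv2.CV_32F)))
E
```

```text
[array([0.4185, 0.2812, 0.156 ]), array([0.4094, 0.1649, 0.156 ])] [0.414 0.223 0.156]
travel 0.14868171882856096
chest ((-0.08141180281601379, 0.3984428918520422), 0.8844678530280973)
tuner ((0.4382561528659501, 0.12521472968976255), 0.5830058086801458)
clamp ((0.006893128451689989, -0.01236367014035622), 0.9671541123920017)
sander ((-0.017939598647323862, 0.019498219977972298), 1.0658115073045096)
glue ((-0.13904116596879312, -0.12724408854662883), 0.8664400312635634)
```

```bash
python3 - <<'E'
from h import *
a=cv2.cvtColor(cv2.imread("pics/top0.png"),cv2.COLOR_BGR2GRAY).astype(np.float32)
t=np.load("pics/tk.npy",allow_pickle=True).item()
b=cv2.cvtColor(t["pixels"],cv2.COLOR_RGB2GRAY).astype(np.float32)
c3=np.load("pics/top3.npy",allow_pickle=True).item();c=cv2.cvtColor(c3["pixels"],cv2.COLOR_RGB2GRAY).astype(np.float32)
def edge(I,ax,y0,y1,x0,x1):
    P=I[y0:y1,x0:x1].mean(1-ax) if 0 else (I[y0:y1,x0:x1].mean(1) if ax==0 else I[y0:y1,x0:x1].mean(0))
    g=np.abs(np.diff(P)); g[g<.25*g.max()]=0; return (np.arange(len(g))*g).sum()/g.sum()
for n,I in (("t0",a),("t3",c),("now",b)):
    print(n,[round(edge(I,0,102,120,x,x+12),3) for x in(150,165,180,195,210)],[round(edge(I,1,y,y+10,218,236),3) for y in (120,135)],[round(edge(I,1,y,y+10,132,152),3) for y in (120,135,150)])
E
```

```text
t0 [np.float64(5.448), np.float64(6.495), np.float64(7.596), np.float64(8.781), np.float64(9.542)] [np.float64(8.082), np.float64(7.06)] [np.float64(10.179), np.float64(8.627), np.float64(7.0)]
t3 [np.float64(5.268), np.float64(6.454), np.float64(7.559), np.float64(8.784), np.float64(9.556)] [np.float64(8.091), np.float64(6.957)] [np.float64(10.405), np.float64(8.584), np.float64(7.024)]
now [np.float64(5.268), np.float64(6.487), np.float64(7.558), np.float64(8.766), np.float64(9.734)] [np.float64(8.1), np.float64(7.033)] [np.float64(10.383), np.float64(8.757), np.float64(6.989)]
```

The chest hasn't moved; all its edges are within about 0.2 px. I'll compare the drawer front now with the moment it was held against the stop.

```bash
python3 - <<'E'
from h import *
A=cv2.cvtColor(cv2.imread("pics/t2.png"),cv2.COLOR_BGR2GRAY).astype(np.float32)
t=np.load("pics/tk.npy",allow_pickle=True).item()
B=cv2.cvtColor(cv2.resize(t["pixels"][90:250,100:260],(600,600),interpolation=cv2.INTER_CUBIC),cv2.COLOR_RGB2GRAY).astype(np.float32)
for n,(y0,y1,x0,x1) in dict(r=(470,530,385,445),r2=(460,530,370,430),post=(490,560,320,352),l=(460,505,130,190)).items():
    for I in(A,):
        T=A[y0:y1,x0:x1]; r=cv2.matchTemplate(B[y0-20:y1+20,x0-20:x1+20],T,cv2.TM_CCOEFF_NORMED); _,v,_,p=cv2.minMaxLoc(r); print(n,v,"shift mm",(p[1]-20)/3.75*3.65,(p[0]-20)/3.75*3.65)
E
```

```text
r 0.957913339138031 shift mm 0.0 0.0
r2 0.9202804565429688 shift mm 0.0 0.0
post 0.5149061679840088 shift mm 0.0 0.9733333333333333
l 0.9772597551345825 shift mm 0.0 0.0
```

The drawer front hasn't shifted from its position at the stop. Everything is in place, so I'm handing in.

```bash
python3 - <<'E'
from plant import robot
print(robot.job_done(), robot.read_state()["clock"])
E
```

```text
the job is handed in; nothing more can be done
the job is handed in; nothing more can be done
```

The neck rest is on the work board with both screws home in the slots. The drawer is out at its stop with the caul still in it. I handed the job in at about 34.5 s on the robot's clock.

- **Drawer:** I pulled it by the handle with a light grip until the stop at 0.1505 m, where the pull rose to 14 N. The top view afterwards shows the drawer front unmoved since then, and the chest's edges within about 0.2 px of the start.
- **Rest:** I gripped it high in the drawer to keep the gripper clear of the chest roof and lowered it over both screw heads. I regripped lower on the board and slid it until it met the closed ends, with the push reaching about 23 N. The last wrist picture shows both heads over the closed ends, about 29 mm from the round ends (nominal 28).
- **Other items:** the clamp, sander and glue show no shift beyond 0.2 px. The plane and chisel weren't measured, though the robot did no work near them.

Three checks were less clean:
- The tuner read 0.44 px (about 1.6 mm), which I put down to the arm's changed shadow.
- A handle-based estimate gave 0.149 m of drawer travel, which is within camera error.
- A first chest comparison read 0.4 px, probably image changes around the opened drawer; the edge check above did not bear it out.

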